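# Seat the ball plate in the reader and hold the calibrate lever

### The arm

A 6-joint arm with a two-finger parallel gripper is mounted at the origin on the work surface. World frame = base frame: x ahead of the robot, y to its left, z up, the work surface at z = 0. Lengths are in mm, angles in rad, forces in N, time in s.
With the tool pointing down it reaches from about 275 to 825 mm from the base axis. Payload 5.2 kg.
Tool frame: the origin (TCP) lies at the very end of the fingers, on their centre line; the grasp point (between the pads) lies 19 mm behind it; z points along the fingers, y is the direction in which the jaws open and shut (so a half turn about z gives the same grasp; the last joint's range is limited). The gripper opens to 93 mm and grips with 3 to 60 N. Pads are 15 mm wide; open, the fingers measure 128 mm over their backs; the gripper's body (75 mm by 188 mm) begins 65 mm behind the grasp point.
Start: joints at [-1.442, 0.259, 1.535, -0, 1.348, -0.203], TCP at [179.181, -519.999, 218.653] pointing down, gripper open.
Joint ranges: [-3.14, 3.14], [-0.91, 2.08], [0.19, 2.58], [-1.22, 4.36], [0.22, 2.71], [-3.12, 3.12]. Speed limits (rad/s): [2.57, 2.57, 3.14, 3.14, 3.14, 3.14].

### API

Orientations are given as [roll, pitch, yaw] about the fixed x, y, z axes, in that order (R = Rz(yaw) Ry(pitch) Rx(roll)).
In Python, from bench import robot gives the robot as it stands. The module is installed in compiled form; this text tells all that it offers. Calls block until the motion is done:
- robot.move_ptp(position, orientation): joint-space move of the TCP to a pose.
- robot.move_linear(position, ori=None, speed=150, f_stop=None): straight line of the TCP; ori=None keeps the orientation; speed is the mean speed in mm/s. With f_stop (N) it stops when the force on the tool has changed by that much, and returns True; else False.
- robot.move_j(angles): joint-space move.
- robot.move_gripper(opening): opening from 0.0 (shut) to 1.0 (fully open); the grip force is fixed at half the most; returns when the fingers have stopped.
- robot.sleep(seconds).
- robot.inverse_kinematics(position, orientation): joint angles nearest the present ones, or None.
- robot.get_image(name): name is "scene" or "top" or "wrist"; returns a dict with "img" (384x512x3 uint8, blue, green, red), "fovy" (degrees; the focal length in pixels is half the picture's height over the tangent of half this angle, whatever the lens; pixels are square), "cx", "cy" (the principal point, pixels), "eye" and "orientation" of the camera in the world. Camera axes: x right, y down, z forward; pixel columns grow to the right and rows downward; lengths in mm; the calibration is good to about 2 mm. A picture is of the moment at which its call begins. There is no depth.
A pose or a line that the arm cannot do raises robot.MotionError and nothing moves.
- robot.hand_in(): hands the job in, once; it reports no verdict.
Readings, each from a call of its own:
- robot.current_t(): time.
- robot.current_qpos(): joint angles.
- robot.current_joint_vel(): joint speeds.
- robot.current_joint_efforts(): joint torques, N m.
- robot.current_tcp_pos(): TCP position.
- robot.current_eef_rot(): TCP orientation.
- robot.current_contact_force(): force on the tool from outside, world axes, zero at the start.
- robot.current_ft_torque(): the same for the moment, N m.
- robot.current_gripper_width(): opening from 0.0 (shut) to 1.0 (fully open).
Only numpy, scipy, OpenCV 4.12 (cv2) and the standard library are available. Lean on these libraries where they do the work, as an engineer would, in place of code of your own. Each camera call takes 0.05 s, during which the arm holds its last target. There are 200 camera calls.

### The job

At the bingo caller's desk, pick up the rectangular ball plate (not the round one) and set it down, without dropping it, flat and fully home in the rectangular pocket of the ball reader, and let go of it. Only then push the ball-topped spring lever on the grey lever box away through its first two notches to the third and last one, and hold it there against its spring: finish while still holding the lever at the third notch, because it springs back if let go. Leave everything else where it is.

Things in the scene. Friction and masses are not known exactly. Their poses are not given: they have to be found in the camera images.
- ball_plate: White plastic rectangular plate, 84 (x) x 56 (y) x 10 mm thick, its lowest 3 mm stepped in by 1.5 mm all round; on its middle stands a square nest, 40 x 40 mm and 24 mm tall (top 34 mm above the underside), with a 20 mm round seat, 3 mm deep, in its top for a ball. Grip it by the nest. Origin: centre of the underside; z up. Weighs 60 to 130 g. The same turned half round. It lies flat on the desk at the start.
- round_plate: Bystander, leave alone: white round plate, 72 mm in diameter, 10 mm thick, with the same square nest (40 x 40 mm, top 34 mm above the underside). Origin: centre of the underside.
- reader: Ball reader, fixed: low black housing 200 (x) x 120 (y) x 30 mm with the pocket in its top and a small camera on it at its +x end (camera from 86 to 124 mm along x, 30 mm wide, top 84 mm above the desk). Origin: on the desk under the pocket's centre; x from pocket to camera; the housing spans x -70 to +130 mm.
- pocket (a point): Centre of the pocket's floor, 20 mm above the desk. The pocket is 88 (x) x 60 (y) mm at its foot and 10 mm deep, long side along its x axis, so the plate has 2 mm to spare on each side; the upper 6 mm of its walls are bevelled and widen by 3 mm on each side. Seated, the plate's underside lies on this floor and the top of its flange is flush with the housing.
- lever_box: Lever box, fixed: grey box 130 (x) x 100 (y) x 52 mm high with an 18 mm slot along x in its dark top and pale marks beside it for rest and the three notches. Origin: on the desk under its centre. The lever swings in the box's x-z plane, towards the box's +x as it is pushed.
- lever_pivot (a point): Lever's hinge point, on the box's z axis 35 mm above the desk; the hinge runs along the box's y.
- lever_ball (a point): Black ball of 30 mm diameter on top of the 8 mm steel lever. This point: ball centre, 85 mm from the pivot. At lever value q it lies at x = 85 sin(q - 0.45) mm, z = 35 + 85 cos(q - 0.45) mm in the box's frame.
- lever (a joint): Lever angle in rad: 0 at rest (leaning 0.45 rad to the box's -x), first notch 0.30, second 0.60, third and last 0.90, end stop 0.95. A spring returns it to 0 from everywhere; pushing at the ball takes about 2 to 9 N, with a bump before each notch (the last at about 0.68) and a slackening into it; about 6 N holds the third notch and about 9 N the end stop.
- ball_rack: Bystander: black rack 64 x 250 x 24 mm near the far edge of the desk, with four loose 40 mm balls in its holes (tops 57 mm above the desk). Origin: centre of the underside.
- dauber: Bystander: standing marker bottle, 40 mm diameter, 110 mm tall. Origin: centre of the underside.
- mug: Bystander: white mug, 80 mm diameter, 95 mm tall. Origin: centre of the underside.
- ball0: Bystander: loose 40 mm ball in the rack, origin at its lowest point at the start.
- ball1: Bystander: loose 40 mm ball in the rack, origin at its lowest point at the start.
- ball2: Bystander: loose 40 mm ball in the rack, origin at its lowest point at the start.
- ball3: Bystander: loose 40 mm ball in the rack, origin at its lowest point at the start.
There are look-alikes about, which are no part of the job. Leave any pink look-alike of the reader alone.

How it is judged:
By the outcome, as a careful person would: the job done as asked, in the order asked, and still so for the second after the job is handed in, while the arm keeps its last pose, push and grip.
It also fails if it takes over 58 s, if anything falls off the work surface, if the arm or the gripper's body presses on something with over 40 N, if the wrist force passes 120 N, or if a joint passes its speed limit or range.

## Working session

There is one attempt and no reset: what is moved stays moved. The work goes in short steps, each a Python script; the robot and the scene stay as the last script left them, time stands still between calls to the robot, and variables do not carry over. Pictures are saved under pics/ and viewed, about 8 in all and at most 12, crops included, and the job is handed in when it is done.

```bash
mkdir -p pics; cat > h.py <<'E'
from bench import robot
import numpy as np, cv2, json
from scipy.spatial.transform import Rotation as R
def snap(name,fn):
    d=robot.get_image(name); cv2.imwrite('pics/'+fn+'.png',d['img'])
    m={k:(np.array(d[k]).tolist()) for k in d if k!='img'}; json.dump(m,open('pics/'+fn+'.json','w')); return d
def load(fn): return json.load(open('pics/'+fn+'.json'))
def rot(o):
    o=np.array(o); return o if o.shape==(3,3) else R.from_euler('xyz',o).as_matrix()
def f(m): return 192/np.tan(np.radians(m['fovy'])/2)
def ray(m,u,v):
    d=rot(m['orientation'])@np.array([(u-m['cx'])/f(m),(v-m['cy'])/f(m),1]); return np.array(m['eye']),d
def onz(m,u,v,z):
    e,d=ray(m,u,v); return e+d*(z-e[2])/d[2]
def tri(*obs):
    A=np.zeros((3,3));b=np.zeros(3)
    for m,u,v in obs:
        e,d=ray(m,u,v); d=d/np.linalg.norm(d); P=np.eye(3)-np.outer(d,d); A+=P;b+=P@e
    x=np.linalg.solve(A,b); return x,[np.linalg.norm(np.cross(x-ray(*o)[0],ray(*o)[1]/np.linalg.norm(ray(*o)[1]))) for o in obs]
def proj(m,p):
    c=rot(m['orientation']).T@(np.array(p)-np.array(m['eye'])); return [m['cx']+f(m)*c[0]/c[2], m['cy']+f(m)*c[1]/c[2]]
E
python3 - <<'E'
from h import *
ims=[]
for n in ['scene','top','wrist']:
    d=snap(n,n+'0'); print(n,d['fovy'],d['cx'],d['cy'],d['eye'],d['orientation'])
s,t=[cv2.resize(cv2.imread(f'pics/{n}0.png'),(800,600),interpolation=cv2.INTER_CUBIC) for n in('scene','top')]
cv2.imwrite('pics/s.png',s);cv2.imwrite('pics/t.png',t)
print(robot.current_eef_rot(),robot.current_t())
E
```

```text
scene 55.75847509459313 251.7302495882997 194.5912409277147 [1131.59622395 -195.23914227  825.30649612] [-2.3963104   0.0118382   1.24186983]
top 50.62271387678303 256.69084984497505 187.05941789132658 [ 312.73438179   -5.1632571  1376.92503999] [-2.99466138  0.00852516 -1.57230565]
wrist 70.30336067145447 250.15935138878828 187.00542003096675 [ 255.43230368 -493.56765063  384.58187576] [ 2.84762267e+00  1.17573116e-03 -1.24001897e+00]
[-3.14021513e+00 -3.11893960e-04  3.31790045e-01] 0.15
```

View pics/t.png

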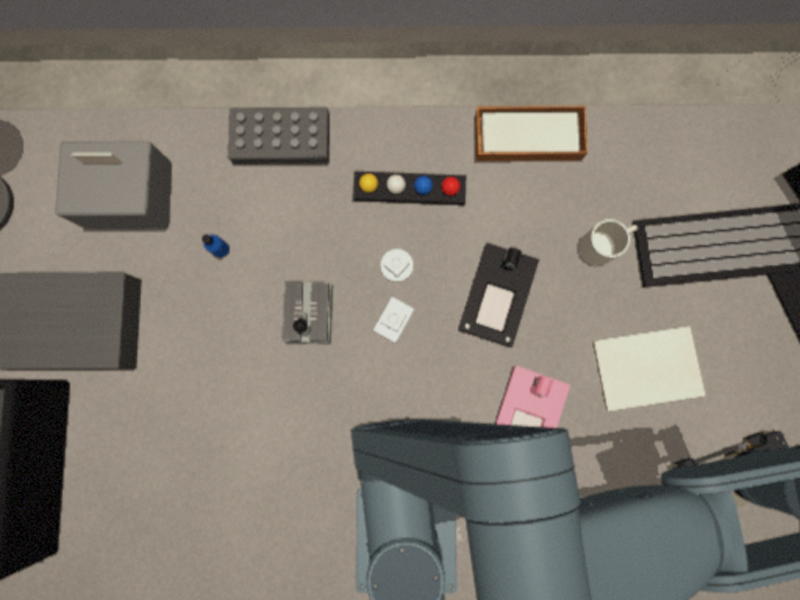

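View pics/s.png

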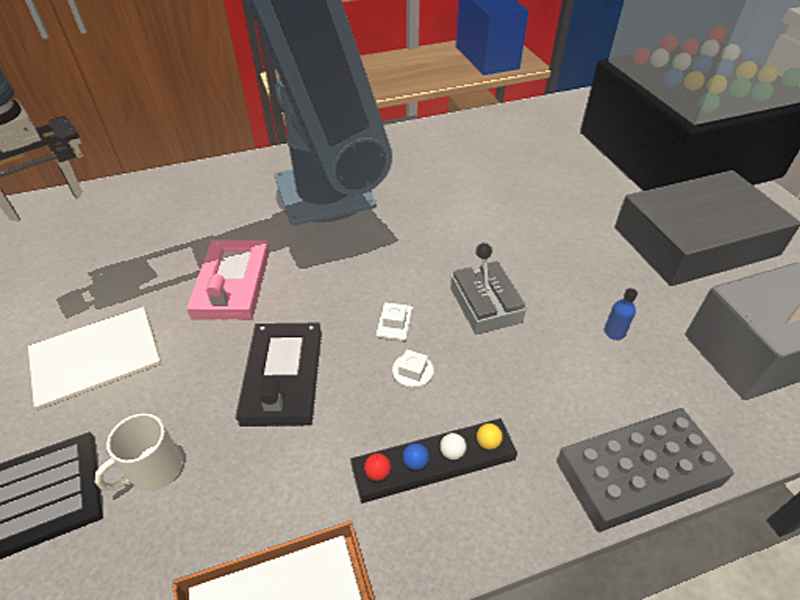

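The top view (800 px wide) shows the rectangular plate at (394,319), the round plate at (397,264), the black reader with its pocket at (495,308), and the lever ball at (300,325). The pink look-alike is at (533,398). The scene view agrees: plate at (395,320), pocket at (283,356), lever ball at (484,251).

```bash
python3 - <<'E'
from h import *
t,s=load('top0'),load('scene0'); k=1.5625
for n,a,b in [('nest top',(393,317),(395,312)),('pocket',(495,308),(283,356)),('lball',(300,325),(484,251))]:
    print(n,tri((t,a[0]/k,a[1]/k),(s,b[0]/k,b[1]/k)))
print('boxcentre',onz(t,307/k,312/k,52))
c=lambda im,x,y,w,h,z:cv2.resize(im[y:y+h,x:x+w],None,fx=z,fy=z,interpolation=cv2.INTER_CUBIC)
T=cv2.imread('pics/top0.png')
cv2.imwrite('pics/c1.png',c(T,175,145,175,85,4.5))
E
```

```text
nest top (array([458.78209407,  25.42852995,  35.89544153]), [np.float64(2.2881723916631027), np.float64(2.2881723916630676)])
pocket (array([ 479.06462216, -193.34587909,   20.87959595]), [np.float64(2.4960838400116785), np.float64(2.4960838400116505)])
lball (array([435.01759214, 209.97896551, 112.69211837]), [np.float64(2.2624715519405902), np.float64(2.262471551940685)])
boxcentre [467.44030144 203.89980125  52.        ]
```

View pics/c1.png

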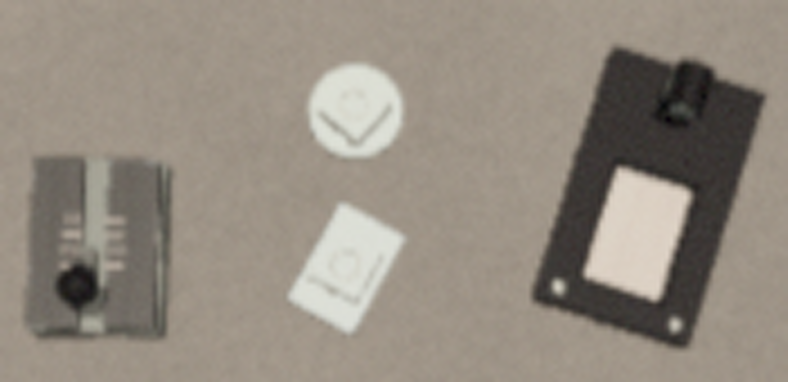

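In the crop the plate corners are (342,202), (406,238), (352,334) and (288,298), giving a yaw of about -0.51. The reader edges give about -0.30, with its camera at the far end, and the lever box about -0.03. The measured heights (36, 21 and 113) match the text (34, 20 and 111.5). Next are close looks with the wrist camera.

```bash
python3 - <<'E'
from h import *
robot.move_ptp([459,25,190],[np.pi,0,-0.51]); snap('wrist','w1'); print(robot.current_t(),robot.current_qpos())
robot.move_ptp([459,-45,190],[np.pi,0,-0.51]); snap('wrist','w2')
robot.move_ptp([479,-150,190],[np.pi,0,-0.30]); snap('wrist','w3')
robot.move_ptp([479,-215,190],[np.pi,0,-0.30]); snap('wrist','w4'); print(robot.current_t())
I=[cv2.imread(f'pics/w{i}.png') for i in (1,2,3,4)]
cv2.imwrite('pics/m.png',cv2.resize(np.vstack([np.hstack(I[:2]),np.hstack(I[2:])]),(800,600),interpolation=cv2.INTER_AREA))
E
```

```text
2.3917 [-1.90192637e-01  1.18377547e-01  1.78373887e+00 -1.86339946e-04
  1.23929733e+00  1.89141533e+00]
3.8
```

View pics/m.png

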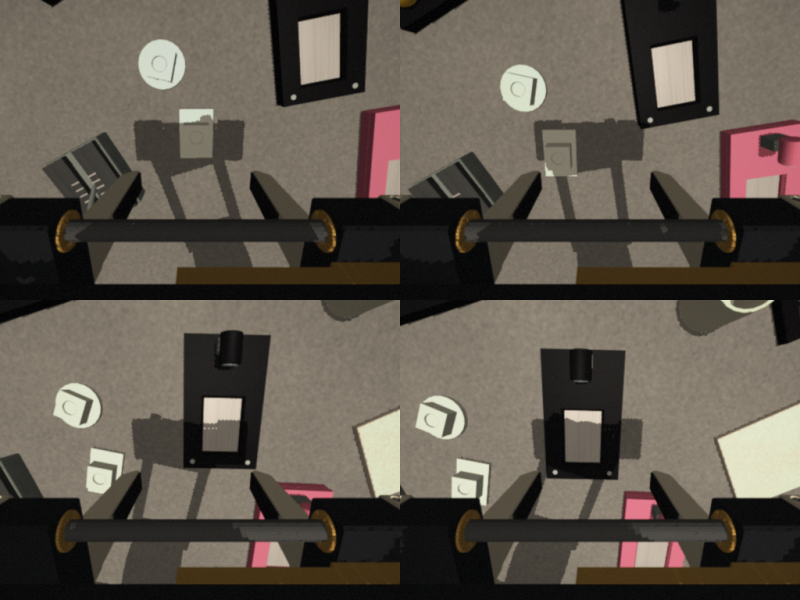

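All four wrist views show their targets. The plate is at (196,134) in view 1 and (560,152) in view 2, and the pocket at (222,424) in view 3 and (583,436) in view 4 (mosaic pixels). I'll enlarge these to read the corners.

```bash
python3 - <<'E'
from h import *
I=[cv2.imread(f'pics/w{i}.png') for i in (1,2,3,4)]
C=[(205,130),(170,150),(240,115),(190,130)]
o=[]
for im,(x,y) in zip(I,C):
    c=im[y:y+92,x:x+92]
    c=cv2.resize(np.clip(c.astype(float)**.7*255/255**.7,0,255).astype('uint8'),(300,300) if 0 else (299,299),interpolation=cv2.INTER_CUBIC); o.append(c)
cv2.imwrite('pics/m2.png',np.vstack([np.hstack(o[:2]),np.hstack(o[2:])]))
E
```

```text
(no output)
```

View pics/m2.png

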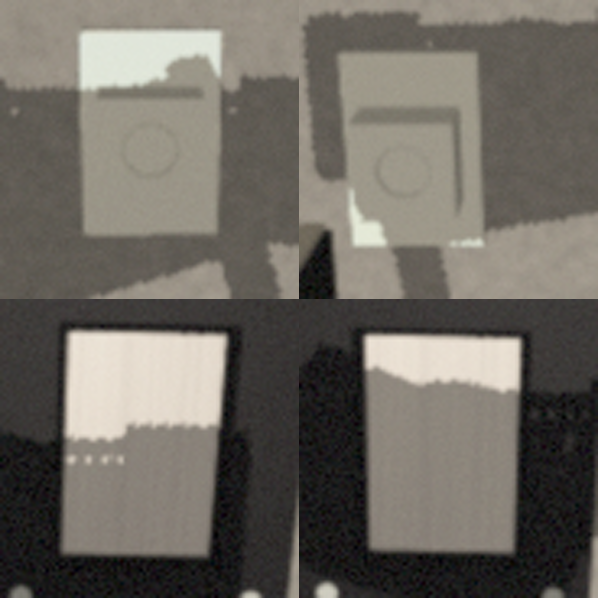

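```bash
python3 - <<'E'
from h import *
m={i:load(f'w{i}') for i in (1,2,3,4)}
C={1:(205,130),2:(170,150),3:(240,115),4:(190,130)}
P={1:[(150,151),(79,30),(222,30),(218,235),(84,236)],2:[(104,171),(39,52),(178,52),(185,245),(54,246)],
3:[(67,32),(228,34),(210,257),(61,256)],4:[(65,36),(223,38),(216,254),(70,253)]}
uv=lambda i,p:(C[i][0]+(p[0]+.5)/3.25-.5,C[i][1]+(p[1]+.5)/3.25-.5)
for a,b,n,zs in ((1,2,'plate',[34]+[10]*4),(3,4,'pocket',[20]*4)):
    T=[]
    for pa,pb in zip(P[a],P[b]):
        x,r=tri((m[a],*uv(a,pa)),(m[b],*uv(b,pb))); T.append(x); print(n,x.round(1),np.round(r[0],1))
    for i in(a,b):
        Q=np.array([onz(m[i],*uv(i,p),z) for p,z in zip(P[i],zs)])
        q=Q[-4:]; L=(q[0]-q[3]+q[1]-q[2])/2; W=(q[1]-q[0]+q[2]-q[3])/2
        print(i,'centre',q.mean(0).round(1),'seat',Q[0].round(1),'L',np.linalg.norm(L),'W',np.linalg.norm(W),'yaw',np.arctan2(L[1],L[0]),np.arctan2(W[0],-W[1]))
E
```

```text
plate [456.1  25.1  32.4] 0.3
plate [506.6  28.1  10.1] 0.2
plate [479.5 -20.2  10.7] 0.1
plate [405.5  20.8   9.5] 0.3
plate [432.7  69.5  10.2] 0.4
1 centre [455.8  24.6  10. ] seat [456.1  24.9  34. ] L 84.71815852961707 W 55.595578898342794 yaw -0.5082599693251718 -0.5078205998815328
2 centre [456.3  24.6  10. ] seat [456.8  24.5  34. ] L 84.2462364624238 W 55.676340905338655 yaw -0.5089562539595397 -0.5106653569369503
pocket [ 530.1 -178.4   20.6] 0.0
pocket [ 511.7 -235.1   21. ] 0.0
pocket [ 430.1 -207.5   23. ] 0.0
pocket [ 447.6 -151.2   21.8] 0.1
3 centre [ 479.4 -193.1   20. ] seat [ 530.1 -178.5   20. ] L 87.2731713774346 W 59.63582827228527 yaw -0.3200726057542837 -0.31188754854473266
4 centre [ 479.4 -192.8   20. ] seat [ 530.  -178.3   20. ] L 87.43433094775274 W 59.46541329859629 yaw -0.3232784084728379 -0.31139303072280833
```

Sizes check out: plate 84.5 x 55.6 and pocket 87.4 x 59.5, both at the right height. Now I'll grasp and lift the plate.

```bash
python3 - <<'E'
from h import *
robot.move_ptp([456.2,24.7,80],[np.pi,0,-0.509])
print(robot.move_linear([456.2,24.7,13],speed=60,f_stop=6),robot.current_tcp_pos())
robot.move_gripper(0.0); print('w',robot.current_gripper_width()*93)
robot.move_linear([456.2,24.7,75],speed=60); print('w',robot.current_gripper_width()*93,robot.current_contact_force())
robot.move_ptp([479.4,-193,75],[np.pi,0,-0.318]); print(robot.current_tcp_pos(),robot.current_t())
a=snap('wrist','w5')['img']; b=snap('top','t5')['img']
A=cv2.resize(a,(800,600),interpolation=cv2.INTER_CUBIC); cv2.imwrite('pics/w5b.png',A)
E
```

```text
False [456.56634677  24.65289214  13.35031846]
w 39.7029174325434
w 39.629562657303715 [ 0.16950264 -0.75048236 -1.15586206]
[ 478.8407595  -191.98422136   74.47002518] 9.0417
```

View pics/w5b.png

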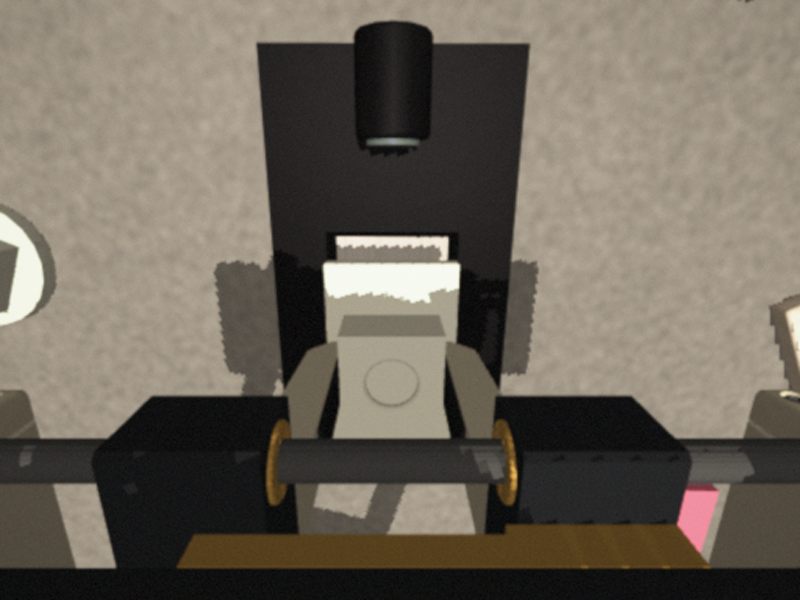

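The plate is held level and square; its far edge is at row 263 and the pocket floor's far edge at row 237, both centred near column 392. I'll check the offset numerically, then lower.

```bash
python3 - <<'E'
from h import *
m=load('w5');k=1.5625
p=robot.current_tcp_pos(); zt=p[2]-13.35+10
y=-.318; ax=np.array([np.cos(y),np.sin(y)]); ay=np.array([-np.sin(y),np.cos(y)])
g=lambda u,v,z:onz(m,u/k,v/k,z)[:2]
fl=[g(336,237,20),g(448,237,20)]; pl=[g(324,263,zt),g(460,263,zt)]
for n,q in(('floor',fl),('plate',pl)):
    print(n,[((c-p[:2])@ax,(c-p[:2])@ay) for c in q])
print(p,robot.current_eef_rot())
d=((fl[0]+fl[1])/2-(pl[0]+pl[1])/2); dx,dy=d@ax-2,d@ay
print('corr',dx,dy)
E
```

```text
floor [(np.float64(43.82263273489423), np.float64(27.603020007843767)), (np.float64(43.71129302574032), np.float64(-30.824053107850705))]
plate [(np.float64(41.806333993987536), np.float64(26.237716076175985)), (np.float64(41.700735322748365), np.float64(-29.1951957135763))]
[ 479.13452561 -191.2686346    74.76380769] [-3.14089749e+00  1.06855295e-03 -3.16835756e-01]
corr 0.013428221949327579 -0.13177673130331272
```

```bash
python3 - <<'E'
from h import *
O=[np.pi,0,-0.318]
print([robot.current_tcp_pos().round(2).tolist() for _ in range(4)])
robot.move_linear([479.4,-193,46],ori=O,speed=60); robot.sleep(.2)
print([robot.current_tcp_pos().round(2).tolist() for _ in range(4)],robot.current_contact_force())
print(robot.move_linear([479.4,-193,32.5],speed=20,f_stop=5)); robot.sleep(.2)
print(robot.current_tcp_pos(),robot.current_contact_force(),robot.current_t(),robot.current_gripper_width()*93)
E
```

```text
[[479.13, -191.27, 74.76], [479.13, -191.27, 74.76], [479.13, -191.27, 74.76], [479.13, -191.27, 74.76]]
[[479.66, -193.26, 46.35], [479.66, -193.26, 46.35], [479.66, -193.26, 46.35], [479.66, -193.26, 46.35]] [ 0.20658201 -0.15723068  0.23516214]
True
[ 479.14306504 -192.86322002   32.98715519] [-0.60397971 -0.4208716   4.67742371] 10.8 39.750487624351926
```

It made contact at TCP z 33.0, which puts the underside at about 19.6 (floor is 20), so it's home. I'll release, retract and check.

```bash
python3 - <<'E'
from h import *
robot.move_gripper(0.7); robot.move_linear([479.4,-193,80],speed=100)
robot.move_linear([459,-163,190],speed=150)
m=snap('wrist','w6'); print(robot.current_t(), [proj(m,[479.4,-193,z]) for z in (30,54)])
u,v=map(int,proj(m,[479.4,-193,30]))
c=m['img'][v-80:v+80,u-90:u+90]; c=np.clip(c.astype(float)**.6*255/255**.6,0,255).astype('uint8')
cv2.imwrite('pics/c6.png',cv2.resize(c,None,fx=3.5,fy=3.5,interpolation=cv2.INTER_CUBIC)); print(u,v)
E
```

```text
13.0333 [[np.float64(268.5001235204425), np.float64(148.9153019961538)], [np.float64(269.8878108620731), np.float64(152.3549955702713)]]
268 148
```

View pics/c6.png

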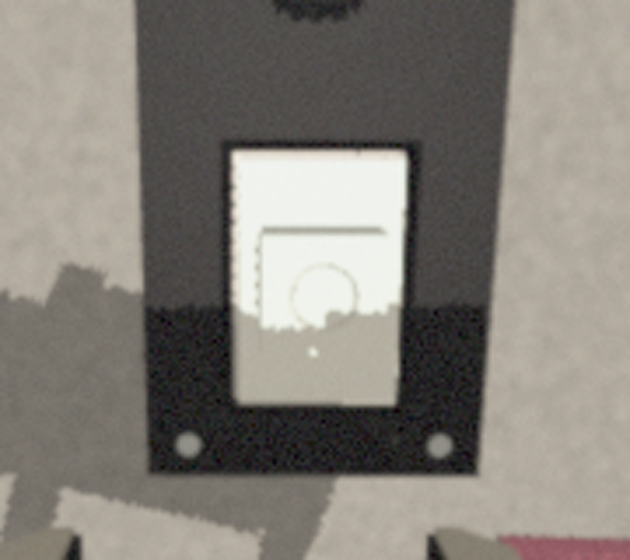

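The plate is seated evenly, with the dark bevel visible all round (edges at 232–408 by 150–405) and flush. Now a look at the lever box from above with the gripper shut.

```bash
python3 - <<'E'
from h import *
robot.move_gripper(0.0)
robot.move_ptp([420,180,240],[np.pi,0,-0.03]); a=snap('wrist','w7')
robot.move_ptp([380,210,240],[np.pi,0,-0.03]); b=snap('wrist','w8'); print(robot.current_t(), robot.current_gripper_width())
o=[]
for m in(a,b):
    u,v=map(int,proj(m,[460,205,70])); u0,v0=max(0,u-66),max(0,v-80); print(u0,v0)
    c=m['img'][v0:v0+160,u0:u0+132]; c=np.clip(c.astype(float)**.6*255/255**.6,0,255).astype('uint8')
    o.append(cv2.resize(c,(396,480),interpolation=cv2.INTER_CUBIC)); print(c.shape)
cv2.imwrite('pics/c7.png',np.hstack(o))
E
```

```text
15.8667 0.004186484006441446
161 60
(160, 132, 3)
185 24
(160, 132, 3)
```

View pics/c7.png

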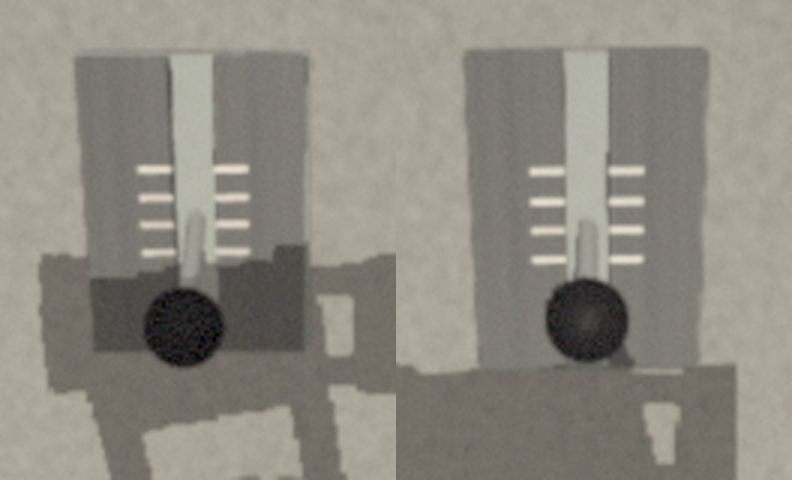

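The ball is at (184,327) on the left and (587,320) on the right. The box top's corners and the slot read clearly.

```bash
python3 - <<'E'
from h import *
m={7:load('w7'),8:load('w8')};C={7:(161,60),8:(185,24)}
P={7:[(184,327),(76,55),(308,55),(304,350),(93,350)],8:[(191,320),(69,48),(313,49),(301,367),(83,367)]}
uv=lambda i,p:(C[i][0]+(p[0]+.5)/3-.5,C[i][1]+(p[1]+.5)/3-.5)
print('ball',tri(*[(m[i],*uv(i,P[i][0])) for i in(7,8)]))
for i in(7,8):
    q=np.array([onz(m[i],*uv(i,p),52) for p in P[i][1:]]); L=(q[0]-q[3]+q[1]-q[2])/2; W=(q[1]-q[0]+q[2]-q[3])/2
    print(q.mean(0).round(1),np.linalg.norm(L),np.linalg.norm(W),np.arctan2(L[1],L[0]),np.arctan2(W[0],-W[1]))
E
```

```text
ball (array([434.40188031, 209.57466626, 113.59943155]), [np.float64(0.023506056025431214), np.float64(0.023506056025413613)])
[471.1 208.4  52. ] 123.0139597436341 94.03488982906542 -0.03531419173477525 -0.03196412970977541
[470.8 208.5  52. ] 123.91030186394804 94.71308300964304 -0.029591350908458793 -0.03290054816762962
```

Box centre (471,208.4), yaw -0.032, and the ball is 36.6 mm behind the centre (37 expected). Now approach with the closed fingers and push in stages.

```bash
cat >> h.py <<'E'
BC=np.array([471,208.4]); BY=-0.032
def bx(x,z=100): return [BC[0]+x*np.cos(BY),BC[1]+x*np.sin(BY),z]
def rx():
    p=robot.current_tcp_pos(); return (p[:2]-BC)@[np.cos(BY),np.sin(BY)]
E
python3 - <<'E'
from h import *
O=[np.pi,0,BY]
robot.move_linear(bx(-88,160),ori=O,speed=120)
robot.move_linear(bx(-88),speed=80); robot.sleep(.2); print(rx(),robot.current_contact_force())
print(robot.move_linear(bx(-45),speed=25,f_stop=1.5)); x0=rx(); print(x0,robot.current_contact_force(),robot.current_t())
robot.sleep(.2);print(rx(),robot.current_contact_force())
E
```

```text
-87.6186518479302 [-0.73570824  0.52043077 -0.73234865]
True
-61.04985881114408 [-1.42328327  0.04006488  0.13727848] 18.8667
-61.28625369287715 [ 0.64711061  0.09070437 -0.31204939]
```

```bash
python3 - <<'E'
from h import *
def rep(t):
    robot.sleep(.25); F=np.mean([(robot.sleep(.03),robot.current_contact_force())[1] for _ in range(5)],0); print(t,round(rx(),2),F.round(2),round(robot.current_t(),2))
for x in (-58,-50,-40,-15,0,8,11,13):
    robot.move_linear(bx(x),speed=40); rep(x)
m=snap('wrist','w9'); 
p=lambda q:proj(m,bx(85*np.sin(q-.45),35+85*np.cos(q-.45)))
print([p(q) for q in(.6,.85,.9,.95)])
s=snap('scene','s9'); m=s; print('scene',[p(q) for q in(.6,.85,.9,.95)])
u,v=map(int,p(.9)); c=s['img'][v-50:v+50,u-60:u+60]
cv2.imwrite('pics/c9.png',cv2.resize(c,None,fx=6,fy=6,interpolation=cv2.INTER_CUBIC)); print(u-60,v-50)
E
```

```text
-58 -60.13 [-5.06  0.49  1.75] 19.73
-50 -53.6 [-9.47  0.91  6.  ] 20.5
-40 -40.12 [-3.14  1.06  2.77] 21.32
-15 -15.18 [-3.2   0.48  1.6 ] 22.51
0 -1.35 [-6.62  1.38  3.6 ] 23.45
8 7.69 [-4.79  0.56 -3.68] 24.22
11 10.56 [-5.89  0.68 -3.44] 24.88
13 12.02 [-6.31  0.43 -3.44] 25.55
[[np.float64(249.78137882675304), np.float64(243.36006391339652)], [np.float64(249.73158226874543), np.float64(208.22665250990926)], [np.float64(249.72210218722847), np.float64(201.15764144780508)], [np.float64(249.7129221645866), np.float64(194.1790225134294)]]
scene [[np.float64(315.9141018660691), np.float64(170.15622478547007)], [np.float64(318.65118876881724), np.float64(176.45737436110213)], [np.float64(319.14667778592815), np.float64(177.8347331483666)], [np.float64(319.6209844375517), np.float64(179.24186119178975)]]
259 127
```

View pics/c9.png

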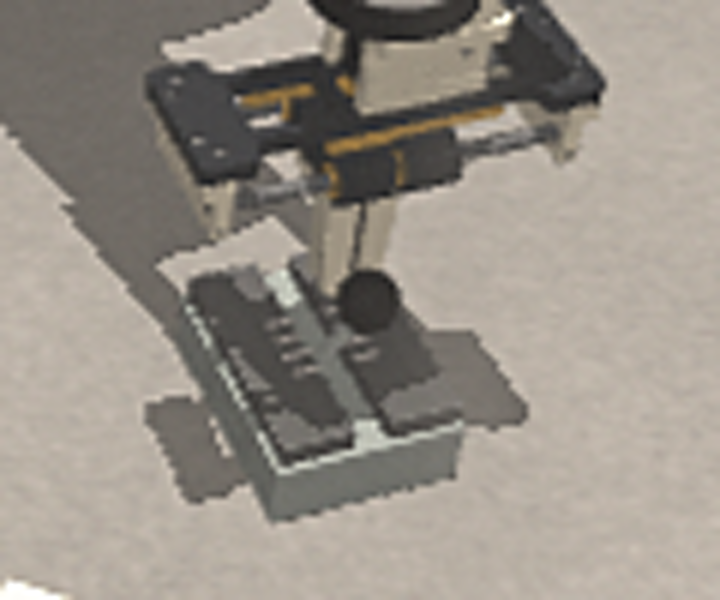

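The ball is at (369,301) in the crop, i.e. scene pixel (320.4,177.1), close to the prediction for q ≈ 0.87–0.9. The holding force is 6.3 N. The wrist image resolves it better.

```bash
python3 - <<'E'
from h import *
m=load('w9')
im=cv2.imread('pics/w9.png')[150:270,180:320]; c=np.clip(im.astype(float)**.6*255/255**.6,0,255).astype('uint8')
cv2.imwrite('pics/c10.png',cv2.resize(c,None,fx=5,fy=5,interpolation=cv2.INTER_CUBIC))
for q in(.8,.85,.9,.95):
    C=np.array(bx(85*np.sin(q-.45),35+85*np.cos(q-.45)))
    # silhouette
    K=np.array([[f(m),0,m['cx']],[0,f(m),m['cy']],[0,0,1]]); c0=rot(m['orientation']).T@(C-np.array(m['eye'])); d=np.linalg.norm(c0); a=np.arcsin(15/d)
    n=c0/d; e=np.cross([1,0,0],n); e/=np.linalg.norm(e)
    top=[ (K@(n*np.cos(a)+s*e*np.sin(a))) for s in(-1,1)]; print(q,[(((t/t[2])[:2]-[180,150]+.5)*5-.5).round(0) for t in top])
E
```

```text
0.8 [array([351., 456.]), array([351., 204.])]
0.85 [array([351., 420.]), array([351., 168.])]
0.9 [array([351., 384.]), array([351., 133.])]
0.95 [array([351., 348.]), array([351.,  99.])]
```

View pics/c10.png

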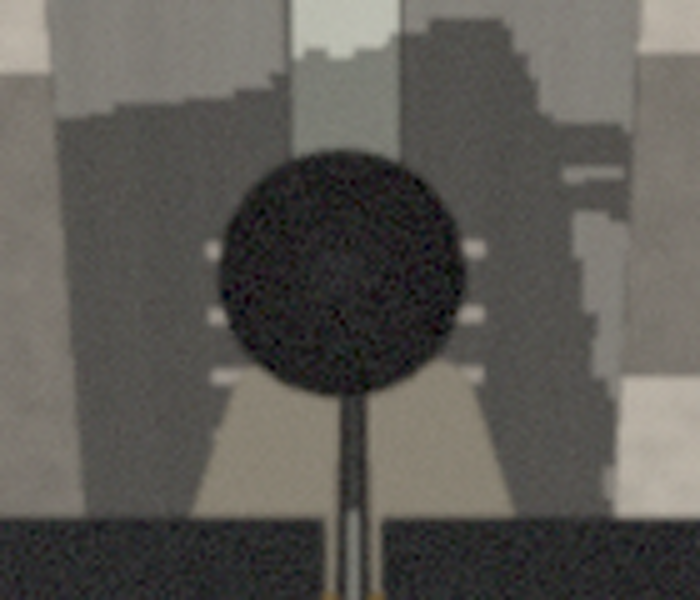

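The ball silhouette (rows 150–397) gives q ≈ 0.88. I'll push about 1.7 mm further, check, and hand in.

```bash
python3 - <<'E'
from h import *
robot.move_linear(bx(14.8),speed=15); robot.sleep(.3)
F=np.mean([(robot.sleep(.03),robot.current_contact_force())[1] for _ in range(6)],0); print(rx(),F,robot.current_t())
im=snap('wrist','w11')['img']
g=im[150:240,240:260].mean((1,2)); print([(150+i,int(x)) for i,x in enumerate(g) if 20<i<34 or 74<i<84])
g0=cv2.imread('pics/w9.png')[150:240,240:260].mean((1,2)); print([(150+i,int(x)) for i,x in enumerate(g0) if 20<i<36])
t=snap('top','t11')['img']; t0=cv2.imread('pics/t5.png')
E
```

```text
13.160889639664486 [-7.50870292  0.69258362 -4.19609939] 26.4167
[(171, 73), (172, 73), (173, 72), (174, 72), (175, 73), (176, 73), (177, 72), (178, 72), (179, 63), (180, 42), (181, 19), (182, 11), (183, 8), (225, 8), (226, 10), (227, 15), (228, 30), (229, 49), (230, 61), (231, 61), (232, 61), (233, 62)]
[(171, 72), (172, 73), (173, 73), (174, 72), (175, 73), (176, 72), (177, 72), (178, 72), (179, 62), (180, 41), (181, 20), (182, 11), (183, 9), (184, 8), (185, 8)]
```

```bash
python3 - <<'E'
from h import *
robot.move_linear(bx(16),speed=15); robot.sleep(.5)
F=np.mean([(robot.sleep(.03),robot.current_contact_force())[1] for _ in range(8)],0); print(rx(),F,robot.current_t())
snap('top','t12'); a=cv2.imread('pics/t12.png')[150:220,180:350]; b=cv2.imread('pics/top0.png')[120:250,175:350]
t=cv2.imread('pics/t12.png')[100:250,175:375]; cv2.imwrite('pics/c12.png',cv2.resize(t,None,fx=4,fy=4,interpolation=cv2.INTER_CUBIC))
E
```

```text
13.90667641638558 [-8.55295641  0.68695519 -4.36443247] 27.5333
```

View pics/c12.png

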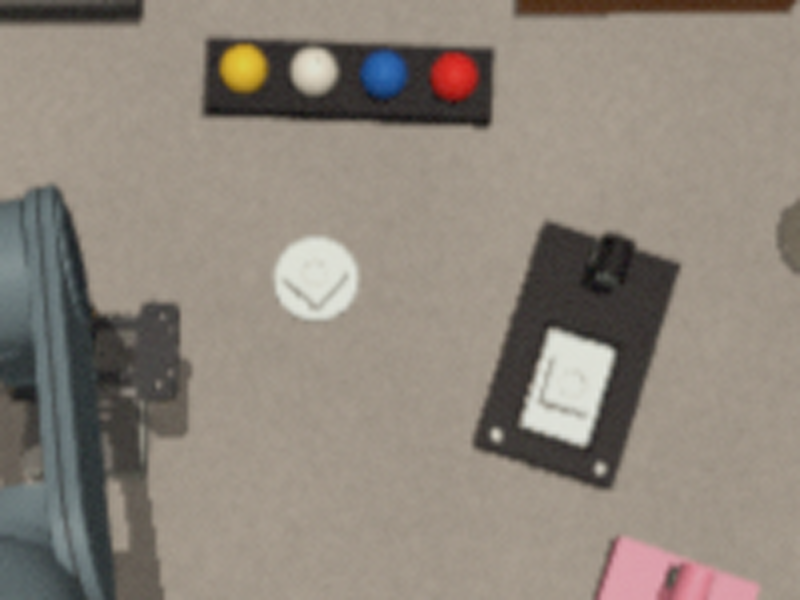

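The plate is seated in the pocket at (568,387), and the round plate, rack and balls haven't moved. The tangential push is 8.55·cos 0.45 − 4.36·sin 0.45 ≈ 5.8 N, which matches the 6 N third-notch hold. Handing in.

```bash
python3 -c "
from h import *
robot.hand_in(); print(robot.current_t())"
```

```text
the job is handed in; nothing more can be done
the job is handed in; nothing more can be done
```

I put the rectangular ball plate in the black reader's pocket, let go of it, then pushed the lever to its third notch. I handed in at about 27.5 s of the 58 s allowed, still holding the lever.

- **Plate:** it touched down with its underside at about 19.6 mm, against a pocket floor of 20 mm. A close wrist picture after release showed it flush, with the bevel visible all round. The last top picture shows it still seated.
- **Lever:** the third notch is at 0.90 rad. The three last estimates differ a little:
  - The wrist picture, carried forward by the last push, gives about 0.905.
  - The travel since first contact gives about 0.915.
  - The holding force along the lever's swing was about 5.8 N, against the roughly 6 N expected for the third notch and 9 N for the end stop. The horizontal part alone read 8.6 N, which I put down to friction between finger and ball.
- **Other objects:** in the last picture the round plate, rack and balls were where they started. I did not touch the pink look-alike. The mug and dauber were not in that crop, but the arm did not go near them.

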